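# Clear the seed bench: sort tins, vials and eyepiece into their trays

## Task

Clear the seed-testing bench: put each of the two lidded metal moisture tins upright in its own bay of the shallow two-bay steel tray, each of the two capped vials upright in its own bay of the deeper two-bay wooden rack, and the microscope eyepiece upright, as it stands now, in the single-bay grey box. Set them down on the bay floors rather than dropping them, and leave the open germination box with the seedlings where it is.

Things in the scene. Friction and masses are not known exactly. Their poses are not given: they have to be found in the camera images.
- tin_a: round lidded aluminium moisture tin standing upright, 32 mm high; lower 20 mm is 48 mm in diameter, the lid (top 12 mm) is 50 mm in diameter; about 60 g. Origin at the centre of its underside, z up along its axis. The two tins are alike
- tin_b: round lidded aluminium moisture tin standing upright, 32 mm high; lower 20 mm is 48 mm in diameter, the lid (top 12 mm) is 50 mm in diameter; about 60 g. Origin at the centre of its underside, z up along its axis. The two tins are alike
- vial_a: capped sample vial standing upright, 65 mm high; amber glass body 27 mm in diameter for the lower 45 mm, grey plastic cap 28 mm in diameter for the top 20 mm; about 45 g. Origin at the centre of its underside, z up along its axis. The two vials are alike
- vial_b: capped sample vial standing upright, 65 mm high; amber glass body 27 mm in diameter for the lower 45 mm, grey plastic cap 28 mm in diameter for the top 20 mm; about 45 g. Origin at the centre of its underside, z up along its axis. The two vials are alike
- eyepiece: microscope eyepiece standing upright on its narrow end, 52 mm high; lower 22 mm is a steel tube 30 mm in diameter, the upper 30 mm is a black barrel 38 mm in diameter with a lens in its top; about 110 g. Origin at the centre of its underside, z up along its axis
- tin_tray: shallow open steel tray, fixed to the table, 141 mm (its x) by 72 mm (its y), 12 mm high, walls and floor 3 mm thick; a wall across its middle parts it into two bays, each 66 by 66 mm inside, with centres at x = +34.5 mm and -34.5 mm, y = 0. Origin at the centre of its underside on the table, z up
- vial_rack: open wooden rack, fixed to the table, 99 mm (its x) by 51 mm (its y), 25 mm high, walls and floor 3 mm thick; a wall across its middle parts it into two bays, each 45 by 45 mm inside, with centres at x = +24 mm and -24 mm, y = 0. Origin at the centre of its underside on the table, z up
- eyepiece_box: open square grey plastic box, fixed to the table, 60 by 60 mm, 18 mm high, walls and floor 3 mm thick, one bay 54 by 54 mm inside. Origin at the centre of its underside on the table, z up
- germ_box: open clear plastic germination box, loose, 100 by 100 mm, walls 35 mm high, with white paper, brown seeds and green seedlings (to about 45 mm high) inside; must stay where it is. Origin at the centre of its underside, z up

How it is judged:
By the outcome, as a careful person would: the job done as asked, in the order asked, and still so for the second after the job is handed in, with the robot touching nothing.
It also fails if it takes over 128 s, if anything falls off the work surface, if the arm or the gripper's body presses on something with over 40 N, if the wrist force passes 120 N, or if a joint passes its speed limit or range.

## Robot

A 6-joint arm with a two-finger parallel gripper is mounted at the origin on the work surface. World frame = base frame: x ahead of the robot, y to its left, z up, the work surface at z = 0. Lengths are in mm, angles in rad, forces in N, time in s.
With the tool pointing down it reaches from about 350 to 975 mm from the base axis. Payload 7.1 kg.
Tool frame: the origin (TCP) lies midway between the tips of the shut fingers; the grasp point (between the pads) lies 19 mm behind it (ctrl.grasp_offset is the distance from the TCP to the grasp point, in mm); z points along the fingers, y is the line along which they close (so a half turn about z gives the same grasp; the last joint's range is limited). The gripper opens to 88 mm and grips with 3 to 60 N. Pads are 20 mm wide; open, the fingers measure 115 mm over their backs; the gripper's body (75 mm by 178 mm) begins 61 mm behind the grasp point.
Start: joints at [-1.36, 0.423, 1.63, -0, 1.089, -0.019], TCP at [142.384, -608.549, 222.675] pointing down, gripper open.
Joint ranges: [-3, 3], [-0.9, 2.11], [0.09, 2.58], [-1.31, 4.45], [0.11, 2.69], [-2.54, 2.54]. Speed limits (rad/s): [2.39, 2.39, 3.01, 3.14, 3.14, 3.14].

## Interface

Orientations are given as a rotation vector (axis times angle).
In Python, from workcell import ctrl gives the robot as it stands. The module is installed in compiled form; this text tells all that it offers.
- The arm moves only by the tool servo_tool, never from a script. Its argument "rows" is a list of rows, each a list of 7 numbers: the turn, a rotation vector about the tool's x, y, z as a fraction of full scale, then the shift along the tool's x, y, z as a fraction of full scale, then the finger opening in mm, from 0 to 87.8. A call has 1 to 10 rows; each row is the pose to reach, as a shift and turn from the pose commanded when the call began, along the tool's axes at that moment; what a row does not reach only later rows make up. Full scale, the value 1, is 20 cm for a shift and 1.5 rad for a turn. A row lasts 1/8 s, in which the tool goes at most 62.5 mm and 10.7 degrees, less where a joint would pass 70% of its speed; a pose out of reach is approached as far as the arm can. A call with a number of a shift or a turn outside -1 to 1 is refused whole. A call with a gripper value outside its range is refused whole. The fingers move at their own pace and stop on an object; the grip force is fixed at half the most. Time passes only in rows, so rows that repeat a pose let the fingers close. It gives the time, the measured TCP pose, the force, the opening and the grip force at its end, in the units of the state.
- ctrl.get_obs(): the state, without advancing time (a new reading comes with each control period).
- ctrl.get_image(name): name is "side" or "top"; returns (picture, depth): 420x560x3 uint8, red, green, blue; 420x560 float32, mm along the optical axis (not along the pixel's ray), 0 where there is no reading.
- ctrl.camera_info(name): a dict with "intrinsics" (3x3 intrinsics, pixels), "k1" (the pictures are not rectified: a ray, as slopes to the right and down, at radius r is drawn at 1 + k1 r^2 times it, then the intrinsics apply), "R" (3x3) and "t" (3): a world point X has camera coordinates R X + t. Camera axes: x right, y down, z forward; pixel columns grow to the right and rows downward; lengths in mm; the calibration is good to about 2 mm. A picture is of the moment at which its call begins. camera_info takes no time and is no camera call.
- ctrl.close_job(): hands the job in; it is judged then, once.
The state is a dict: "t": time; "qpos": joint angles; "qvel": joint speeds; "joint_torque": joint torques, N m; "ee_pos": TCP position; "orientation": TCP orientation; "ft_force": force on the tool from outside, world axes, zero at the start; "moment": the same for the moment, N m; "width": finger opening in mm; "grasp_force": force on a finger pad.
Only numpy, scipy, OpenCV 4.12 (cv2) and the standard library are available. Lean on these libraries where they do the work, as an engineer would, in place of code of your own. Each camera call takes 0.05 s, during which the arm holds its last target. There are 200 camera calls.

## Working session

There is one attempt and no reset: what is moved stays moved. The work goes in short steps, Python scripts to look and compute and a tool call to move; the robot and the scene stay as the last step left them, time stands still between calls to the robot, and variables do not carry over. Pictures are saved under pics/ and viewed, at most 14 in all, crops included, and the job is handed in when it is done.

Besides the shell and the picture viewer there is one more tool, called after "Call:" as name(argument=value, ...), one argument or row to a line, values as JSON. servo_tool: Moves the arm, as the interface text tells. Its arguments: {"type":"object","properties":{"rows":{"type":"array","items":{"type":"array","items":{"type":"number"}}}},"required":["rows"]}

```bash
mkdir -p pics
python3 - <<'E'
from workcell import ctrl
import cv2
for n in("top","side"):
    p,d=ctrl.get_image(n); cv2.imwrite(f"pics/{n}0.png",cv2.cvtColor(p,cv2.COLOR_RGB2BGR))
    i=ctrl.camera_info(n); print(n,i, d[::60,::80].round())
o=ctrl.get_obs(); print(o, ctrl.grasp_offset)
E
```

```text
top {'intrinsics': array([[434.05835446,   0.        , 282.18279317],
       [  0.        , 434.05835446, 220.04396105],
       [  0.        ,   0.        ,   1.        ]]), 'k1': 0.041514608320300905, 'R': array([[ 0.01686231, -0.99975701, -0.01419798],
       [-0.99200059, -0.01495142, -0.12534465],
       [ 0.12510192,  0.016198  , -0.99201166]]), 't': array([ -1.56047199, 549.72941033, 977.46762946])} [[1940. 1350. 1931. 1930. 1929. 1914. 1910.]
 [1106. 1856. 1853. 1891. 1883. 1877. 1873.]
 [1090. 1085. 1083. 1060. 1082. 1070. 1043.]
 [1074. 1042. 1062. 1048. 1038. 1055. 1055.]
 [ 969. 1051. 1048. 1044. 1043. 1039. 1034.]
 [ 877. 1000. 1025. 1024. 1029. 1009. 1020.]
 [1016. 1014. 1013. 1008. 1005.  992. 1000.]]
side {'intrinsics': array([[410.35480226,   0.        , 266.47984322],
       [  0.        , 410.35480226, 205.86898789],
       [  0.        ,   0.        ,   1.        ]]), 'k1': -0.09995039458190724, 'R': array([[-0.75244373, -0.65865402, -0.00181822],
       [-0.45251167,  0.51894947, -0.72520661],
       [ 0.47860382, -0.5448544 , -0.68852891]]), 't': array([400.05933
[... 347 characters left out ...]
.]]
{'t': 0.1, 'qpos': array([-1.36002342e+00,  4.23766016e-01,  1.63059644e+00,  1.83697974e-07,
        1.08862635e+00, -1.89762090e-02]), 'qvel': array([ 0.00140856, -0.00089422, -0.00148659, -0.00011862,  0.00124774,
       -0.00019377]), 'joint_torque': array([ 4.07977295e-04, -5.45608485e+01, -2.74325877e+01,  6.45504682e-02,
        1.87565287e-02, -4.13737166e-05]), 'ee_pos': array([ 142.26727533, -608.07452979,  221.98518063]), 'orientation': array([-3.11950637e+00, -3.59936440e-01,  2.09641973e-04]), 'ft_force': array([-0.01484031,  0.01794836,  0.5789041 ]), 'moment': array([ 0.0245129 ,  0.02319667, -0.0060837 ]), 'grasp_force': 0.0, 'width': 87.80269796202784} 18.700000000000003
```

View pics/top0.png

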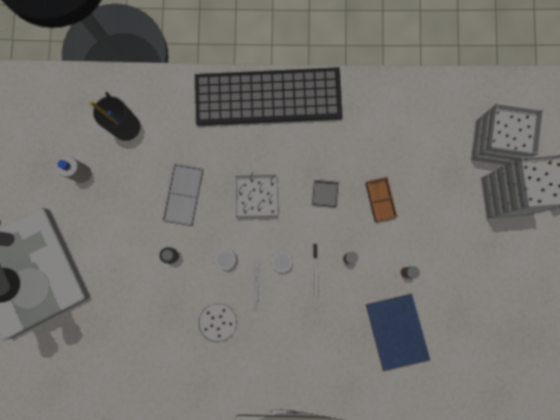

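View pics/side0.png

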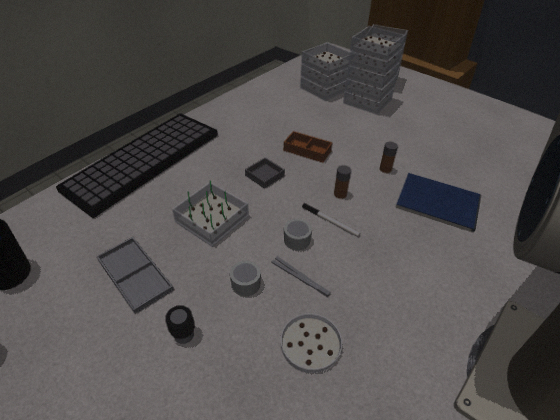

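The top view shows tray (184,195), germination box (257,196), grey box (325,194), rack (381,200), eyepiece (170,255), tins (228,260) and (282,262), vials (351,258) and (410,272). The side view agrees and shows everything upright. Next I turn depth pixels into world points and measure each thing.

```bash
cat > h.py <<'E'
import numpy as np,cv2
from workcell import ctrl
from scipy.spatial.transform import Rotation as Ro
def rays(n,uv):
    i=ctrl.camera_info(n)
    D=np.array([i["k1"],0,0,0,0.])
    return cv2.undistortPoints(np.float64(uv).reshape(-1,1,2),i["intrinsics"],D)[:,0],i
def plane(n,uv,z):
    s,i=rays(n,uv); d=np.c_[s,np.ones(len(s))]@i["R"]; c=-i["R"].T@i["t"]
    return c+d*((z-c[2])/d[:,2])[:,None]
def cloud(n):
    p,d=ctrl.get_image(n); v,u=np.mgrid[:420,:560]
    s,i=rays(n,np.c_[u.ravel(),v.ravel()]); c=np.c_[s,np.ones(len(s))]*d.ravel()[:,None]
    return p,((c-i["t"])@i["R"]).reshape(420,560,3),d
def pix(n,P):
    i=ctrl.camera_info(n)
    return cv2.projectPoints(np.float64(P).reshape(-1,1,3),cv2.Rodrigues(i["R"])[0],i["t"],i["intrinsics"],np.array([i["k1"],0,0,0,0.]))[0][:,0]
def move(x,y,z,yaw=None):
    "tool-frame shift/turn fractions to TCP x,y,z, pointing down, tool y axis at angle yaw (world)"
    o=ctrl.get_obs(); R=Ro.from_rotvec(o["orientation"]); s=R.inv().apply(np.array([x,y,z])-o["ee_pos"])/200
    if yaw is None: t=np.zeros(3)
    else:
        yv=np.array([np.cos(yaw),np.sin(yaw),0]); zv=np.array([0,0,-1.]); T=Ro.from_matrix(np.c_[np.cross(yv,zv),yv,zv])
        t=(R.inv()*T).as_rotvec()/1.5
    print("turn",t.round(4),"shift",s.round(4),"pos",o["ee_pos"].round(1),"w",round(o["width"],1),"f",o["ft_force"].round(1),"t",round(o["t"],2))
E
python3 - <<'E'
from h import *
px={"tray":(184,195),"germ":(257,196),"ebox":(325,194),"rack":(381,200),"eye":(170,255),"tin1":(228,260),"tin2":(282,262),"vial1":(351,258),"vial2":(410,272)}
h={"eye":52,"tin1":32,"tin2":32,"vial1":65,"vial2":65}
half={"tray":85,"germ":75,"ebox":45,"rack":65}
C={n:cloud(n) for n in("top","side")}
for n in C:
    P=C[n][1].reshape(-1,3)
    g=P[(abs(P[:,2])<12)&(P[:,0]>350)&(P[:,0]<650)&(abs(P[:,1])<250)]
    print(n,"table z",np.median(g[:,2]),g[:,2].std())
for k,c in px.items():
    c0=plane("top",[c],h.get(k,10))[0]
    for n in C:
        P=C[n][1].reshape(-1,3)
        r=np.hypot(P[:,0]-c0[0],P[:,1]-c0[1])
        if k in h: m=(r<35)&(P[:,2]>h[k]-5)&(P[:,2]<h[k]+8)
        else: m=(r<half[k])&(P[:,2]>5)&(P[:,2]<45)
        Q=np.float32(P[m][:,:2])
        if len(Q)<5: print(k,n,"few",len(Q));continue
        if k in h: print(k,n,c0[:2].round(1),"mean",Q.mean(0).round(1),"circ",[np.round(a,1) for a in cv2.minEnclosingCircle(Q)],len(Q),np.median(P[m][:,2]).round(1))
        else: print(k,n,c0[:2].round(1),np.round(cv2.minAreaRect(Q)[0],1),np.round(cv2.minAreaRect(Q)[1:][0],1),cv2.minAreaRect(Q)[2],len(Q))
p=C["top"][0]; cr=cv2.resize(p[150:300,140:440],None,fx=2.66,fy=2.66,interpolation=cv2.INTER_CUBIC)
cv2.imwrite("pics/crop.png",cv2.cvtColor(cv2.convertScaleAbs(cr,alpha=1.3),cv2.COLOR_RGB2BGR))
E
```

```text
top table z -0.05493904722054074 3.092875949398497
side table z -0.15571038144794735 2.7850854069964326
tray top [610.  245.1] [611.7 241.3] [127.1 142.9] 81.60729217529297 495
tray side [610.  245.1] [610.4 251.1] [ 73.  143.6] 81.02547454833984 732
germ top [610.2  69.2] [606.9  67.8] [126.1 107. ] 88.2083740234375 1864
germ side [610.2  69.2] [609.4  72.1] [106.  103.7] 1.8485952615737915 2850
ebox top [617.4 -94.2] [613.3 -94.1] [60.1 72.5] 85.05348205566406 225
ebox side [617.4 -94.2] [618.2 -92.2] [61.6 61.7] 85.3478012084961 429
rack top [ 604.6 -227.7] [ 605.3 -221.5] [104.8  99.2] 7.33867073059082 462
rack side [ 604.6 -227.7] [ 603.1 -223.9] [99.8 55.1] 12.589041709899902 700
eye top [463.7 260.2] mean [463.2 267.5] circ [array([463.4, 267.7]), np.float64(19.1)] 220 51.5
eye side [463.7 260.2] mean [460.3 269.7] circ [array([461.9, 269.1]), np.float64(20.1)] 544 51.5
tin1 top [455. 131.] mean [456.6 137.4] circ [array([456.8, 137.4]), np.float64(24.9)] 361 31.5
tin1 side [455. 131.] mean [453.9 141.1] circ [array([456.1, 139.3]), np.float64(26.3)] 658 31.7
tin2 top [452.4   6. ] mean [452.7   6.5] circ [array([452.8,   6.6]), np.float64(24.8)] 359 31.8
tin2 side [452.4   6. ] mean [450.5  10.4] circ [array([451.5,   7.8]), np.float64(26.1)] 498 31.9
vial1 top [ 462.9 -148.1] mean [ 463.6 -149.6] circ [array([ 463.3, -150.1]), np.float64(13.7)] 120 64.8
vial1 side [ 462.9 -148.1] mean [ 460.8 -147.2] circ [array([ 461.2, -148. ]), np.float64(14.3)] 115 63.5
vial2 top [ 434.4 -277.6] mean [ 434.2 -283.4] circ [array([ 434.1, -284.1]), np.float64(14.5)] 130 64.5
vial2 side [ 434.4 -277.6] mean [ 432.7 -281.1] circ [array([ 434. , -282.4]), np.float64(14.4)] 95 64.1
```

View pics/crop.png

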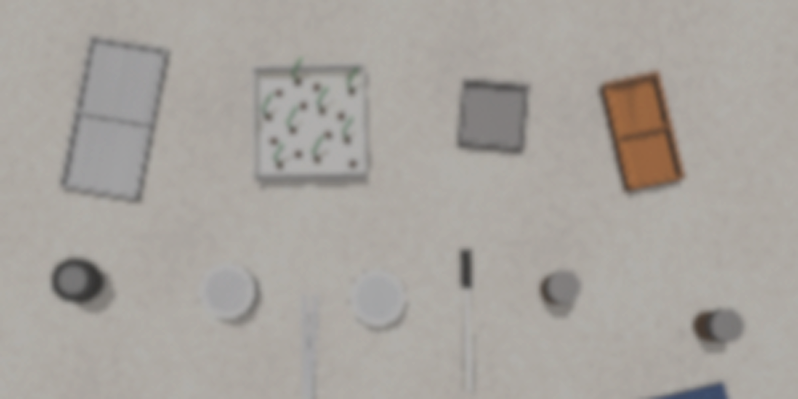

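The enlarged crop shows the tray's rim corners at crop pixels (91,38), (168,50), (141,201), (62,188). The box corners are (463,79), (529,84), (522,152), (458,147) and the rack corners (600,86), (656,73), (683,181), (628,192). I cast these onto their rim planes and compare with the side view, which is the cleaner depth fit.

Run:
```python
from h import *
K={"tray":([(91,38),(168,50),(141,201),(62,188)],12),"box":([(463,79),(529,84),(522,152),(458,147)],18),"rack":([(600,86),(656,73),(683,181),(628,192)],25)}
for k,(c,z) in K.items():
    uv=(np.array(c)+.5)/2.66-.5+[140,150]; P=plane("top",uv,z)[:,:2]
    a=(P[0]+P[1]-P[2]-P[3])/2; b=(P[1]+P[2]-P[0]-P[3])/2
    print(k,P.mean(0).round(1),"long",np.linalg.norm(a).round(1),np.degrees(np.arctan2(a[1],a[0])).round(1),"short",np.linalg.norm(b).round(1),np.degrees(np.arctan2(b[1],b[0])).round(1))
```

```text
tray [611.3 246.7] long 139.7 -7.9 short 71.7 -98.3
box [618.1 -93.5] long 62.2 -4.7 short 58.3 -93.7
rack [ 603.  -224.3] long 98.5 13.6 short 50.2 -76.8
```

Call:
servo_tool(
  rows=[
    [0,0,0,0.4,-0.4,0,80],
    [0,0,0,0.8,-0.8,0,80],
    [0,0,0,0.8,-0.8,0,80],
    [0,0,0,0.8,-0.8,0,80],
    [0,0,0,0.8,-0.8,0,80],
  ],
)

```text
t: 0.82
ee_pos: [262.6, -414.3, 222.7]
orientation: [-3.12, -0.365, 0.0]
ft_force: [-0.3, 0.2, 0.3]
width: 79.6
grasp_force: 0.0
```

Call:
servo_tool(
  rows=[
    [0,0,0,0.4,-0.4,0,80],
    [0,0,0,0.8,-0.8,0,80],
    [0,0,0,0.8,-0.8,0,80],
    [0,0,0,0.8,-0.8,0,80],
    [0,0,0,0.8,-0.8,0,80],
  ],
)

```text
t: 1.45
ee_pos: [382.2, -223.4, 222.8]
orientation: [3.12, 0.365, 0.001]
ft_force: [-0.2, -0.7, -0.2]
width: 79.5
grasp_force: 0.0
```

Call:
servo_tool(
  rows=[
    [0,0,0,0.4,-0.4,0,80],
    [0,0,0,0.6,-0.8,0,80],
    [0,0,0,0.6,-0.8,0,80],
    [0,0,0,0.6,-0.8,0,80],
    [0,0,0,0.6,-0.8,0,80],
  ],
)

```text
t: 2.08
ee_pos: [461.7, -41.8, 222.5]
orientation: [3.12, 0.361, -0.001]
ft_force: [0.1, -0.7, 0.4]
width: 80.1
grasp_force: 0.0
```

```bash
python3 -c "
from h import *
move(452.1,7.2,100,np.radians(-98.5))"
```

```text
turn [3.000e-04 2.000e-04 2.527e-01] shift [ 0.0094 -0.2497  0.6125] pos [461.7 -41.8 222.5] w 80.1 f [ 0.1 -0.7  0.4] t 2.08
```

Call:
servo_tool(
  rows=[
    [0,0,0.12,0.01,-0.25,0.3,80],
    [0,0,0.253,0.01,-0.25,0.61,80],
    [0,0,0.253,0.01,-0.25,0.61,80],
    [0,0,0.253,0.01,-0.25,0.61,80],
    [0,0,0.253,0.01,-0.25,0.61,80],
  ],
)

```text
t: 2.7
ee_pos: [453.7, 7.2, 102.5]
orientation: [-3.133, 0.234, -0.005]
ft_force: [-0.0, -0.7, 1.1]
width: 80.4
grasp_force: 0.0
```

Run:
```python
from h import *
move(452.1,7.2,13,np.radians(-98.5))
for n,w in(("top",(452,7,40)),("side",(452,7,40))):
    p,d=ctrl.get_image(n); u,v=pix(n,[w])[0].astype(int); 
    cv2.imwrite(f"pics/a_{n}.png",cv2.resize(cv2.cvtColor(p[max(v-60,0):v+60,u-80:u+80],cv2.COLOR_RGB2BGR),None,fx=3,fy=3))
a,b=[cv2.imread(f"pics/a_{n}.png") for n in("top","side")]
cv2.imwrite("pics/a.png",cv2.resize(np.vstack([a,b]),None,fx=.8,fy=.8))
```

```text
turn [-0.0002 -0.0022 -0.0004] shift [-0.0095  0.0013  0.4473] pos [453.7   7.2 102.5] w 80.4 f [-0.  -0.7  1.1] t 2.7
```

View pics/a.png

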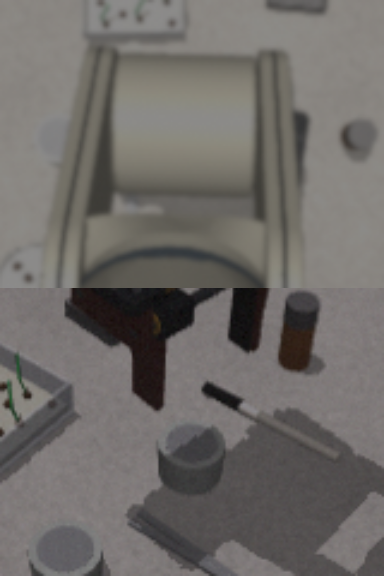

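The side view (lower half) shows the fingers straddling the tin at crop (190,455), with the pen and tweezers clear. I go down and grip.

Call:
servo_tool(
  rows=[
    [0,0,0,-0.005,0,0.2,80],
    [0,0,0,-0.005,0,0.36,80],
    [0,0,0,-0.005,0,0.44,80],
    [0,0,0,-0.005,0,0.44,80],
    [0,0,0,-0.005,0,0.44,80],
    [0,0,0,-0.005,0,0.44,40],
    [0,0,0,-0.005,0,0.44,40],
    [0,0,0,-0.005,0,0.44,40],
    [0,0,0,-0.005,0,0.44,40],
    [0,0,0,-0.005,0,0.44,40],
  ],
)

```text
t: 4.05
ee_pos: [451.2, 8.3, 12.9]
orientation: [-3.133, 0.235, -0.0]
ft_force: [-0.1, -0.5, 4.6]
width: 48.2
grasp_force: 30.0
```

```bash
python3 -c "
from h import *
move(452,7,145)
move(576.9,254.1,80,np.radians(-98.5))"
```

```text
turn [0. 0. 0.] shift [ 0.0052  0.006  -0.6606] pos [451.2   8.3  12.9] w 48.2 f [-0.1 -0.5  4.6] t 4.05
turn [-0.     -0.0002 -0.0009] shift [ 0.4384 -1.3088 -0.3354] pos [451.2   8.3  12.9] w 48.2 f [-0.1 -0.5  4.6] t 4.05
```

Call:
servo_tool(
  rows=[
    [0,0,0,0,0,-0.1,40],
    [0,0,0,0,0,-0.3,40],
    [0,0,0,0,0,-0.5,40],
    [0,0,0,0,-0.2,-0.65,40],
    [0,0,0,0.1,-0.4,-0.65,40],
    [0,0,0,0.15,-0.6,-0.65,40],
    [0,0,0,0.2,-0.8,-0.65,40],
    [0,0,0,0.2,-0.8,-0.65,40],
  ],
)

```text
t: 5.05
ee_pos: [515.2, 162.7, 142.4]
orientation: [-3.133, 0.23, -0.001]
ft_force: [-0.3, -0.6, -1.0]
width: 48.5
grasp_force: 30.0
```

```bash
python3 -c "
from h import *
move(645.1,243.9,70,np.radians(-98.5))"
```

```text
turn [-0.0003 -0.0004  0.001 ] shift [ 0.5826 -0.4966  0.3629] pos [515.2 162.7 142.4] w 48.5 f [-0.3 -0.6 -1. ] t 5.05
```

Call:
servo_tool(
  rows=[
    [0,0,0,0.25,-0.2,0,40],
    [0,0,0,0.45,-0.4,0.1,40],
    [0,0,0,0.58,-0.5,0.3,40],
    [0,0,0,0.58,-0.5,0.36,40],
    [0,0,0,0.58,-0.5,0.36,40],
    [0,0,0,0.58,-0.5,0.36,40],
  ],
)

```text
t: 5.8
ee_pos: [643.7, 241.4, 71.9]
orientation: [-3.133, 0.236, -0.001]
ft_force: [-0.4, -0.3, 0.6]
width: 48.3
grasp_force: 30.0
```

```bash
cat >> h.py <<'E'
def look(w,name,r=(90,65)):
    out=[]
    for n in("side","top"):
        p,d=ctrl.get_image(n); u,v=pix(n,[w])[0].astype(int); u0,v0=max(u-r[0],0),max(v-r[1],0)
        c=cv2.cvtColor(p[v0:v0+2*r[1],u0:u0+2*r[0]],cv2.COLOR_RGB2BGR); print(n,"crop origin",u0,v0,c.shape)
        c=cv2.copyMakeBorder(c,0,2*r[1]-c.shape[0],0,2*r[0]-c.shape[1],cv2.BORDER_CONSTANT)
        out.append(cv2.resize(c,None,fx=2.2,fy=2.2,interpolation=cv2.INTER_CUBIC))
    cv2.imwrite(f"pics/{name}.png",cv2.convertScaleAbs(np.hstack(out),alpha=1.3))
E
python3 -c "
from h import *
move(645.1,243.9,16.5,np.radians(-98.5))
look((645,244,40),'b')"
```

```text
turn [-0.0001 -0.0003 -0.0013] shift [ 0.0047 -0.0134  0.277 ] pos [643.7 241.4  71.9] w 48.3 f [-0.4 -0.3  0.6] t 5.8
side crop origin 30 181 (130, 180, 3)
top crop origin 92 113 (130, 180, 3)
```

View pics/b.png

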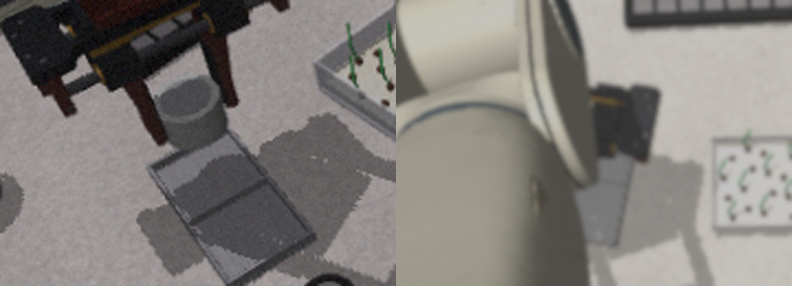

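The side view shows the tin held level over the far bay, around crop (190,110). Lowering it slowly.

Call:
servo_tool(
  rows=[
    [0,0,0,0.005,-0.013,0.08,40],
    [0,0,0,0.005,-0.013,0.15,40],
    [0,0,0,0.005,-0.013,0.2,40],
    [0,0,0,0.005,-0.013,0.24,40],
    [0,0,0,0.005,-0.013,0.26,40],
    [0,0,0,0.005,-0.013,0.27,40],
    [0,0,0,0.005,-0.013,0.278,40],
    [0,0,0,0.005,-0.013,0.28,40],
    [0,0,0,0.005,-0.013,0.28,40],
  ],
)

```text
t: 7.02
ee_pos: [645.6, 244.6, 15.9]
orientation: [-3.133, 0.235, -0.001]
ft_force: [-2.8, -1.0, 6.1]
width: 48.3
grasp_force: 30.0
```

Call:
servo_tool(
  rows=[
    [0,0,0,0,0,0,62],
    [0,0,0,0,0,0,62],
    [0,0,0,0,0,0,62],
    [0,0,0,0,0,-0.05,62],
    [0,0,0,0,0,-0.15,62],
    [0,0,0,0,0,-0.4,80],
    [0,0,0,0,0,-0.6,80],
    [0,0,0,-0.3,0,-0.6,80],
    [0,0,0,-0.6,0,-0.6,80],
    [0,0,0,-0.8,0.2,-0.6,80],
  ],
)

```text
t: 8.28
ee_pos: [479.9, 230.3, 136.4]
orientation: [-3.131, 0.23, -0.004]
ft_force: [0.0, -0.8, 0.7]
width: 79.7
grasp_force: 0.0
```

```bash
python3 -c "
from h import *
move(456.4,138.4,13,np.radians(-98.5))
look((600,240,40),'c')"
```

```text
turn [-0.0012 -0.0015  0.001 ] shift [-0.0503  0.473   0.6159] pos [479.9 230.3 136.4] w 79.7 f [ 0.  -0.8  0.7] t 8.28
side crop origin 47 193 (130, 180, 3)
top crop origin 92 131 (130, 180, 3)
```

View pics/c.png

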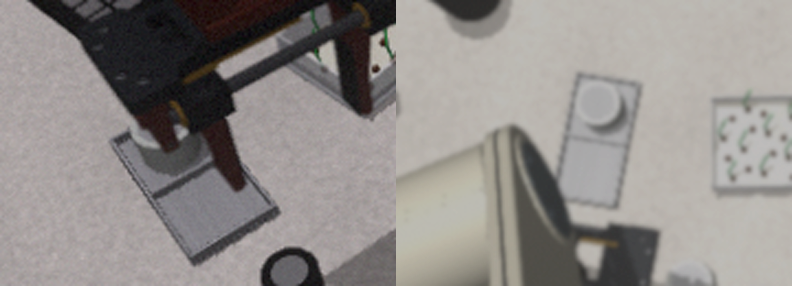

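The top view shows the first tin flat inside the far bay, around crop (601,105). On to the second tin.

Call:
servo_tool(
  rows=[
    [0,0,0,-0.05,0.2,0,80],
    [0,0,0,-0.05,0.4,0.1,80],
    [0,0,0,-0.05,0.473,0.25,80],
    [0,0,0,-0.05,0.473,0.3,80],
    [0,0,0,-0.05,0.473,0.3,80],
    [0,0,0,-0.05,0.473,0.45,80],
    [0,0,0,-0.05,0.473,0.56,80],
    [0,0,0,-0.05,0.473,0.616,80],
    [0,0,0,-0.05,0.473,0.616,80],
    [0,0,0,-0.05,0.473,0.616,80],
  ],
)

```text
t: 9.62
ee_pos: [458.0, 137.3, 12.3]
orientation: [-3.132, 0.234, -0.002]
ft_force: [0.1, 0.4, -0.2]
width: 79.9
grasp_force: 0.0
```

Call:
servo_tool(
  rows=[
    [0,0,0,0,0,0,40],
    [0,0,0,0,0,0,40],
    [0,0,0,0,0,0,40],
    [0,0,0,0,0,0,40],
    [0,0,0,0,0,0,40],
  ],
)

```text
t: 10.25
ee_pos: [457.5, 136.9, 11.7]
orientation: [-3.133, 0.235, -0.001]
ft_force: [0.1, -0.4, 4.7]
width: 48.4
grasp_force: 30.0
```

```bash
python3 -c "
from h import *
move(576.9,254.1,70,np.radians(-98.5))"
```

```text
turn [-0.0001 -0.0002 -0.0009] shift [ 0.5031 -0.6687 -0.2915] pos [457.5 136.9  11.7] w 48.4 f [ 0.1 -0.4  4.7] t 10.25
```

Call:
servo_tool(
  rows=[
    [0,0,0,0,0,-0.2,40],
    [0,0,0,0,0,-0.5,40],
    [0,0,0,0.1,-0.2,-0.6,40],
    [0,0,0,0.3,-0.4,-0.6,40],
    [0,0,0,0.5,-0.6,-0.5,40],
    [0,0,0,0.5,-0.67,-0.4,40],
    [0,0,0,0.5,-0.67,-0.3,40],
    [0,0,0,0.5,-0.67,-0.3,40],
    [0,0,0,0.5,-0.67,-0.3,40],
  ],
)

```text
t: 11.38
ee_pos: [575.5, 253.6, 71.7]
orientation: [3.132, -0.236, -0.001]
ft_force: [-0.3, -0.4, -1.8]
width: 48.0
grasp_force: 30.0
```

```bash
python3 -c "
from h import *
move(576.9,254.1,14.7,np.radians(-98.5))"
```

```text
turn [ 0.0003  0.0004 -0.0013] shift [ 0.0067 -0.0037  0.2848] pos [575.5 253.6  71.7] w 48.0 f [-0.3 -0.4 -1.8] t 11.38
```

Call:
servo_tool(
  rows=[
    [0,0,0,0.006,-0.004,0.08,40],
    [0,0,0,0.006,-0.004,0.15,40],
    [0,0,0,0.006,-0.004,0.2,40],
    [0,0,0,0.006,-0.004,0.24,40],
    [0,0,0,0.006,-0.004,0.26,40],
    [0,0,0,0.006,-0.004,0.27,40],
    [0,0,0,0.006,-0.004,0.278,40],
    [0,0,0,0.006,-0.004,0.284,40],
    [0,0,0,0.006,-0.004,0.284,40],
  ],
)

```text
t: 12.5
ee_pos: [577.5, 255.1, 14.8]
orientation: [-3.133, 0.235, -0.0]
ft_force: [0.3, 0.1, -0.3]
width: 47.9
grasp_force: 30.0
```

Call:
servo_tool(
  rows=[
    [0,0,0,0,0,0.003,40],
    [0,0,0,0,0,0.004,40],
    [0,0,0,0,0,0.004,40],
  ],
)

```text
t: 12.88
ee_pos: [577.6, 255.1, 14.7]
orientation: [-3.133, 0.235, -0.001]
ft_force: [-2.9, -1.1, 5.4]
width: 48.2
grasp_force: 30.0
```

Touched down. I release, rise and go towards vial 1.

Call:
servo_tool(
  rows=[
    [0,0,0,0,0,0,62],
    [0,0,0,0,0,0,62],
    [0,0,0,0,0,0,62],
    [0,0,0,0,0,-0.05,62],
    [0,0,0,0,0,-0.15,62],
    [0,0,0,0,0,-0.4,70],
    [0,0,0,0,0,-0.7,70],
    [0,0,0,-0.2,0.25,-0.8,70],
    [0,0,0,-0.4,0.5,-0.8,60],
    [0,0,0,-0.6,0.75,-0.8,60],
  ],
)

```text
t: 14.12
ee_pos: [441.0, 128.8, 175.7]
orientation: [-3.132, 0.234, -0.005]
ft_force: [-0.1, -0.7, -0.0]
width: 60.4
grasp_force: 0.0
```

```bash
python3 -c "
from h import *
move(462.2,-149,150,np.radians(-77))
p,P,d=cloud('top')
Q=P.reshape(-1,3)
for c,hh in(((577,254),35),((645,244),35)):
    m=(np.hypot(Q[:,0]-c[0],Q[:,1]-c[1])<40)&(Q[:,2]>hh-6)&(Q[:,2]<hh+8)
    print(m.sum(),Q[m].mean(0).round(1))
cv2.imwrite('pics/d.png',cv2.cvtColor(p,cv2.COLOR_RGB2BGR))"
```

```text
turn [-0.0004 -0.0021 -0.2507] shift [0.3108 1.358  0.1277] pos [441.  128.8 175.7] w 60.4 f [-0.1 -0.7 -0. ] t 14.12
369 [576.9 254.5  34.7]
344 [648.8 243.2  34.8]
```

Call:
servo_tool(
  rows=[
    [0,0,0,0.1,0.3,0,60],
    [0,0,0,0.2,0.6,0,60],
    [0,0,0,0.3,0.9,0,60],
    [0,0,-0.1,0.31,0.98,0,60],
    [0,0,-0.2,0.31,0.98,0.1,60],
    [0,0,-0.25,0.31,0.98,0.13,60],
    [0,0,-0.25,0.31,0.98,0.13,60],
  ],
)

```text
t: 15.05
ee_pos: [474.0, -73.5, 148.6]
orientation: [3.122, 0.352, 0.001]
ft_force: [-0.4, -0.1, 0.2]
width: 59.8
grasp_force: 0.0
```

```bash
python3 -c "
from h import *
move(462.2,-149,110,np.radians(-77))"
```

```text
turn [ 0.0001 -0.0003 -0.0017] shift [-0.1418  0.3549  0.193 ] pos [474.  -73.5 148.6] w 59.8 f [-0.4 -0.1  0.2] t 15.05
```

Call:
servo_tool(
  rows=[
    [0,0,0,-0.1,0.25,0.1,60],
    [0,0,0,-0.142,0.355,0.19,60],
    [0,0,0,-0.142,0.355,0.19,60],
    [0,0,0,-0.142,0.355,0.19,60],
    [0,0,0,-0.142,0.355,0.35,60],
    [0,0,0,-0.142,0.355,0.5,60],
    [0,0,0,-0.142,0.355,0.56,60],
    [0,0,0,-0.142,0.355,0.56,60],
    [0,0,0,-0.142,0.355,0.56,60],
  ],
)

```text
t: 16.18
ee_pos: [463.0, -148.9, 36.9]
orientation: [3.121, 0.353, 0.002]
ft_force: [-0.2, 0.3, 0.8]
width: 60.2
grasp_force: 0.0
```

Call:
servo_tool(
  rows=[
    [0,0,0,0,0,0,20],
    [0,0,0,0,0,0,20],
    [0,0,0,0,0,0,20],
    [0,0,0,0,0,0,20],
    [0,0,0,0,0,0,20],
  ],
)

```text
t: 16.8
ee_pos: [462.2, -149.0, 36.0]
orientation: [3.122, 0.353, 0.0]
ft_force: [-0.7, 0.2, 2.5]
width: 26.3
grasp_force: 30.0
```

```bash
python3 -c "
from h import *
move(626.4,-218.6,90,np.radians(-77))"
```

```text
turn [ 0.0001 -0.0001 -0.0011] shift [ 0.7224  0.5225 -0.2699] pos [ 462.2 -149.    36. ] w 26.3 f [-0.7  0.2  2.5] t 16.8
```

Call:
servo_tool(
  rows=[
    [0,0,0,0,0,-0.15,20],
    [0,0,0,0,0,-0.35,20],
    [0,0,0,0.2,0.15,-0.4,20],
    [0,0,0,0.45,0.3,-0.4,20],
    [0,0,0,0.65,0.45,-0.3,20],
    [0,0,0,0.722,0.522,-0.27,20],
    [0,0,0,0.722,0.522,-0.27,20],
    [0,0,0,0.722,0.522,-0.27,20],
    [0,0,0,0.722,0.522,-0.27,20],
  ],
)

```text
t: 17.92
ee_pos: [625.4, -217.9, 90.3]
orientation: [-3.122, -0.353, 0.0]
ft_force: [0.4, -0.4, -0.4]
width: 26.1
grasp_force: 30.0
```

```bash
python3 -c "
from h import *
move(626.4,-218.6,39.5,np.radians(-77))
look((615,-220,40),'e')"
```

```text
turn [-0.0001  0.0002 -0.0009] shift [0.0042 0.0044 0.254 ] pos [ 625.4 -217.9   90.3] w 26.1 f [ 0.4 -0.4 -0.4] t 17.93
side crop origin 213 69 (130, 180, 3)
top crop origin 290 128 (130, 180, 3)
```

View pics/e.png

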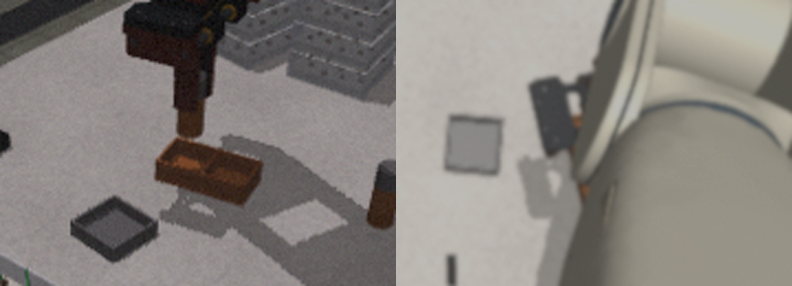

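The side view shows the vial hanging straight at crop (190,133), above the rack's far bay, whose floor centre is near (188,163). Lowering.

Call:
servo_tool(
  rows=[
    [0,0,0,0.004,0.004,0.07,20],
    [0,0,0,0.004,0.004,0.14,20],
    [0,0,0,0.004,0.004,0.19,20],
    [0,0,0,0.004,0.004,0.22,20],
    [0,0,0,0.004,0.004,0.24,20],
    [0,0,0,0.004,0.004,0.248,20],
    [0,0,0,0.004,0.004,0.252,20],
    [0,0,0,0.004,0.004,0.254,20],
    [0,0,0,0.004,0.004,0.256,20],
    [0,0,0,0.004,0.004,0.256,20],
  ],
)

```text
t: 19.27
ee_pos: [627.4, -219.1, 39.0]
orientation: [3.121, 0.353, 0.001]
ft_force: [-0.3, 0.7, 1.6]
width: 26.4
grasp_force: 30.0
```

Call:
servo_tool(
  rows=[
    [0,0,0,0,0,0.002,20],
    [0,0,0,0,0,0.002,20],
    [0,0,0,0,0,0.002,40],
    [0,0,0,0,0,0.002,40],
    [0,0,0,0,0,0.002,40],
    [0,0,0,0,0,-0.1,40],
    [0,0,0,0,0,-0.3,50],
    [0,0,0,0,0,-0.5,60],
    [0,0,0,-0.3,0,-0.6,60],
    [0,0,0,-0.6,0,-0.6,60],
  ],
)

```text
t: 20.52
ee_pos: [510.7, -246.6, 161.9]
orientation: [3.118, 0.355, 0.007]
ft_force: [-0.4, -0.5, 0.2]
width: 60.2
grasp_force: 0.0
```

```bash
python3 -c "
from h import *
move(434,-283,110,np.radians(-77))"
```

```text
turn [ 0.0025 -0.0028 -0.0002] shift [-0.4157  0.0901  0.2583] pos [ 510.7 -246.6  161.9] w 60.2 f [-0.4 -0.5  0.2] t 20.52
```

Call:
servo_tool(
  rows=[
    [0,0,0,-0.2,0.05,0.1,60],
    [0,0,0,-0.38,0.09,0.26,60],
    [0,0,0,-0.38,0.09,0.26,60],
    [0,0,0,-0.38,0.09,0.26,60],
    [0,0,0,-0.38,0.09,0.26,60],
  ],
)

```text
t: 21.15
ee_pos: [442.0, -280.6, 108.0]
orientation: [3.12, 0.354, 0.004]
ft_force: [-0.2, -0.7, -0.2]
width: 60.1
grasp_force: 0.0
```

```bash
python3 -c "
from h import *
move(434,-283,36,np.radians(-77))"
```

```text
turn [ 0.0013 -0.0014 -0.0004] shift [-0.0425  0.0018  0.3597] pos [ 442.  -280.6  108. ] w 60.1 f [-0.2 -0.7 -0.2] t 21.15
```

Call:
servo_tool(
  rows=[
    [0,0,0,-0.038,0.002,0,60],
    [0,0,0,-0.038,0.002,0.1,60],
    [0,0,0,-0.038,0.002,0.2,60],
    [0,0,0,-0.038,0.002,0.3,60],
    [0,0,0,-0.038,0.002,0.355,60],
    [0,0,0,-0.038,0.002,0.355,60],
    [0,0,0,-0.038,0.002,0.355,60],
  ],
)

```text
t: 22.02
ee_pos: [433.2, -282.7, 36.2]
orientation: [3.121, 0.353, 0.001]
ft_force: [1.1, 0.0, -0.1]
width: 59.8
grasp_force: 0.0
```

Call:
servo_tool(
  rows=[
    [0,0,0,0,0,0,20],
    [0,0,0,0,0,0,20],
    [0,0,0,0,0,0,20],
    [0,0,0,0,0,0,20],
    [0,0,0,0,0,0,20],
  ],
)

```text
t: 22.65
ee_pos: [432.9, -282.5, 35.7]
orientation: [3.122, 0.353, 0.0]
ft_force: [0.4, -0.2, 1.2]
width: 26.3
grasp_force: 30.0
```

```bash
python3 -c "
from h import *
move(579.6,-229.4,90,np.radians(-77))"
```

```text
turn [ 0.0001 -0.0001 -0.0011] shift [ 0.7744 -0.0949 -0.2713] pos [ 432.9 -282.5   35.7] w 26.3 f [ 0.4 -0.2  1.2] t 22.65
```

Call:
servo_tool(
  rows=[
    [0,0,0,0,0,-0.15,20],
    [0,0,0,0,0,-0.35,20],
    [0,0,0,0.25,-0.03,-0.4,20],
    [0,0,0,0.5,-0.06,-0.4,20],
    [0,0,0,0.7,-0.09,-0.3,20],
    [0,0,0,0.774,-0.095,-0.27,20],
    [0,0,0,0.774,-0.095,-0.27,20],
    [0,0,0,0.774,-0.095,-0.27,20],
    [0,0,0,0.774,-0.095,-0.27,20],
  ],
)

```text
t: 23.78
ee_pos: [578.6, -230.0, 90.2]
orientation: [3.122, 0.351, -0.0]
ft_force: [0.3, -0.2, -0.3]
width: 26.4
grasp_force: 30.0
```

```bash
python3 -c "
from h import *
move(579.6,-229.4,38.7,np.radians(-77))
look((605,-220,40),'f')"
```

```text
turn [ 0.      0.     -0.0018] shift [ 0.0057 -0.0019  0.2573] pos [ 578.6 -230.    90.2] w 26.4 f [ 0.3 -0.2 -0.3] t 23.77
side crop origin 216 71 (130, 180, 3)
top crop origin 290 132 (130, 180, 3)
```

View pics/f.png

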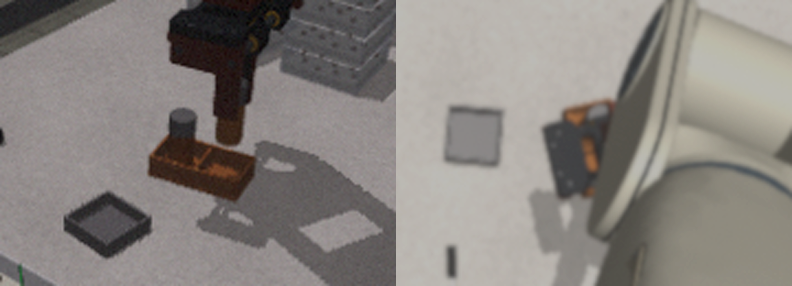

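The first vial stands upright in the far bay, around crop (182,125). The second hangs over the near bay, around (228,135). Lowering.

Call:
servo_tool(
  rows=[
    [0,0,0,0.004,-0.002,0.07,20],
    [0,0,0,0.004,-0.002,0.14,20],
    [0,0,0,0.004,-0.002,0.19,20],
    [0,0,0,0.004,-0.002,0.22,20],
    [0,0,0,0.004,-0.002,0.24,20],
    [0,0,0,0.004,-0.002,0.248,20],
    [0,0,0,0.004,-0.002,0.252,20],
    [0,0,0,0.004,-0.002,0.256,20],
    [0,0,0,0.004,-0.002,0.258,20],
    [0,0,0,0.004,-0.002,0.258,20],
  ],
)

```text
t: 25.12
ee_pos: [580.6, -228.9, 38.7]
orientation: [3.121, 0.353, 0.001]
ft_force: [-1.2, 0.6, 5.6]
width: 26.3
grasp_force: 30.0
```

Contact. I release, rise and go back left for the eyepiece.

Call:
servo_tool(
  rows=[
    [0,0,0,0,0,0,40],
    [0,0,0,0,0,0,40],
    [0,0,0,0,0,0,40],
    [0,0,0,0,0,-0.1,40],
    [0,0,0,0,0,-0.3,50],
    [0,0,0,0,0,-0.5,60],
    [0,0,0,-0.2,-0.2,-0.7,60],
    [0,0,0,-0.4,-0.5,-0.7,60],
    [0,0,0,-0.6,-0.8,-0.7,60],
    [0,0,0,-0.8,-1,-0.7,60],
  ],
)

```text
t: 26.38
ee_pos: [393.6, -79.3, 179.3]
orientation: [3.121, 0.353, 0.004]
ft_force: [0.6, -0.1, 0.1]
width: 60.2
grasp_force: 0.0
```

Call:
servo_tool(
  rows=[
    [0,0,0,0,-0.3,0,65],
    [0,0,0,0,-0.6,0,65],
    [0,0,0,0,-0.9,0,65],
    [0,0,0,0,-1,0,65],
    [0,0,0,0,-1,0,65],
  ],
)

```text
t: 27.0
ee_pos: [349.9, 115.8, 179.0]
orientation: [-3.121, -0.359, -0.003]
ft_force: [0.1, -0.2, 0.2]
width: 64.7
grasp_force: 0.0
```

```bash
python3 -c "
from h import *
move(462.6,268.4,100,np.radians(-86))"
```

```text
turn [-1.00e-04 -1.20e-03  1.06e-01] shift [ 0.721  -0.6153  0.3964] pos [349.9 115.8 179. ] w 64.7 f [ 0.1 -0.2  0.2] t 27.0
```

Call:
servo_tool(
  rows=[
    [0,0,0,0.2,-0.2,0,65],
    [0,0,0.05,0.4,-0.4,0,65],
    [0,0,0.106,0.6,-0.6,0.1,65],
    [0,0,0.106,0.72,-0.615,0.3,65],
    [0,0,0.106,0.72,-0.615,0.4,65],
    [0,0,0.106,0.72,-0.615,0.4,65],
    [0,0,0.106,0.72,-0.615,0.4,65],
  ],
)

```text
t: 27.88
ee_pos: [463.5, 266.1, 99.0]
orientation: [-3.14, -0.102, -0.002]
ft_force: [0.8, -0.0, -0.5]
width: 65.2
grasp_force: 0.0
```

```bash
python3 -c "
from h import *
move(462.6,268.4,27,np.radians(-86))"
```

```text
turn [-0.0003 -0.0007 -0.0031] shift [-0.0043 -0.0117  0.3602] pos [463.5 266.1  99. ] w 65.2 f [ 0.8 -0.  -0.5] t 27.88
```

Call:
servo_tool(
  rows=[
    [0,0,0,-0.004,-0.01,0.1,65],
    [0,0,0,-0.004,-0.01,0.2,65],
    [0,0,0,-0.004,-0.01,0.3,65],
    [0,0,0,-0.004,-0.01,0.358,65],
    [0,0,0,-0.004,-0.01,0.358,65],
    [0,0,0,-0.004,-0.01,0.358,65],
    [0,0,0,-0.004,-0.01,0.358,65],
  ],
)

```text
t: 28.75
ee_pos: [462.4, 268.9, 27.2]
orientation: [-3.139, -0.104, -0.002]
ft_force: [0.2, -0.1, 0.3]
width: 64.9
grasp_force: 0.0
```

Call:
servo_tool(
  rows=[
    [0,0,0,0,0,0,30],
    [0,0,0,0,0,0,30],
    [0,0,0,0,0,0,30],
    [0,0,0,0,0,0,30],
    [0,0,0,0,0,0,30],
  ],
)

```text
t: 29.38
ee_pos: [461.9, 268.6, 26.4]
orientation: [3.14, 0.104, -0.0]
ft_force: [-0.2, 0.1, 1.1]
width: 36.8
grasp_force: 30.0
```

```bash
python3 -c "
from h import *
move(618,-93,90,np.radians(-86))"
```

```text
turn [ 0.      0.     -0.0023] shift [ 0.6592  1.856  -0.3178] pos [461.9 268.6  26.4] w 36.8 f [-0.2  0.1  1.1] t 29.38
```

Call:
servo_tool(
  rows=[
    [0,0,0,0,0,-0.15,30],
    [0,0,0,0,0,-0.4,30],
    [0,0,0,0,0.2,-0.6,30],
    [0,0,0,0,0.5,-0.6,30],
    [0,0,0,0,0.75,-0.6,30],
    [0,0,0,0,1,-0.6,30],
    [0,0,0,0,1,-0.6,30],
  ],
)

```text
t: 30.25
ee_pos: [474.8, 66.4, 146.3]
orientation: [3.14, 0.097, -0.001]
ft_force: [0.5, -0.3, -1.9]
width: 36.3
grasp_force: 30.0
```

Call:
servo_tool(
  rows=[
    [0,0,0,0,0.25,0,30],
    [0,0,0,0,0.5,0,30],
    [0,0,0,0.2,0.75,0,30],
    [0,0,0,0.4,0.85,0,30],
    [0,0,0,0.6,0.856,0.1,30],
    [0,0,0,0.66,0.856,0.28,30],
    [0,0,0,0.66,0.856,0.28,30],
    [0,0,0,0.66,0.856,0.28,30],
    [0,0,0,0.66,0.856,0.28,30],
  ],
)

```text
t: 31.38
ee_pos: [618.5, -92.8, 91.9]
orientation: [3.14, 0.105, 0.003]
ft_force: [0.6, 0.0, -0.7]
width: 36.6
grasp_force: 30.0
```

```bash
python3 -c "
from h import *
move(618,-93,29.4,np.radians(-86))
look((610,-100,40),'g')"
```

```text
turn [ 0.0003 -0.0012 -0.0022] shift [-0.0031  0.0008  0.3126] pos [618.5 -92.8  91.9] w 36.6 f [ 0.6  0.  -0.7] t 31.38
side crop origin 179 95 (130, 180, 3)
top crop origin 238 129 (130, 180, 3)
```

View pics/g.png

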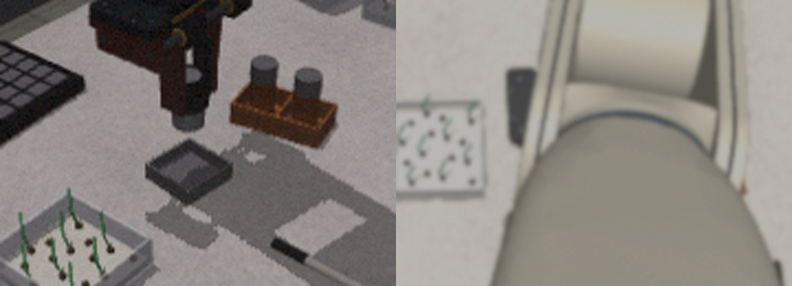

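Both vials stand in the rack, around crop (263,72) and (307,83). The eyepiece hangs upright at (188,118), over the box at (188,168). Lowering.

Call:
servo_tool(
  rows=[
    [0,0,0,-0.003,0,0.08,30],
    [0,0,0,-0.003,0,0.16,30],
    [0,0,0,-0.003,0,0.22,30],
    [0,0,0,-0.003,0,0.26,30],
    [0,0,0,-0.003,0,0.285,30],
    [0,0,0,-0.003,0,0.295,30],
    [0,0,0,-0.003,0,0.301,30],
    [0,0,0,-0.003,0,0.304,30],
    [0,0,0,-0.003,0,0.306,30],
    [0,0,0,-0.003,0,0.306,30],
  ],
)

```text
t: 32.72
ee_pos: [617.7, -93.1, 29.5]
orientation: [3.14, 0.104, 0.001]
ft_force: [-0.4, -0.2, -0.8]
width: 36.2
grasp_force: 30.0
```

Call:
servo_tool(
  rows=[
    [0,0,0,0,0,0.002,30],
    [0,0,0,0,0,0.004,30],
    [0,0,0,0,0,0.004,30],
    [0,0,0,0,0,0.004,30],
  ],
)

```text
t: 33.22
ee_pos: [617.9, -93.1, 29.4]
orientation: [3.14, 0.104, 0.001]
ft_force: [-1.4, 1.0, 7.0]
width: 36.7
grasp_force: 30.0
```

Contact. I release, rise and retreat. Opening to 54 keeps the fingers clear of the germination box.

Call:
servo_tool(
  rows=[
    [0,0,0,0,0,0,52],
    [0,0,0,0,0,0,52],
    [0,0,0,0,0,0,52],
    [0,0,0,0,0,-0.1,52],
    [0,0,0,0,0,-0.3,52],
    [0,0,0,0,0,-0.5,52],
    [0,0,0,-0.3,0,-0.7,52],
    [0,0,0,-0.6,0.2,-0.7,52],
    [0,0,0,-0.9,0.5,-0.7,52],
    [0,0,0,-1,0.8,-0.7,52],
  ],
)

```text
t: 34.48
ee_pos: [442.6, -233.8, 170.0]
orientation: [3.139, 0.106, 0.002]
ft_force: [1.3, -1.7, -0.0]
width: 52.3
grasp_force: 0.0
```

Call:
servo_tool(
  rows=[
    [0,0,0,-0.1,0.3,0,52],
    [0,0,0,-0.1,0.6,0,52],
    [0,0,0,-0.1,0.8,0,52],
    [0,0,0,-0.1,0.8,0,52],
    [0,0,0,-0.1,0.8,0,52],
  ],
)

```text
t: 35.1
ee_pos: [434.5, -393.6, 168.8]
orientation: [-3.14, -0.104, 0.0]
ft_force: [0.3, 0.2, -0.4]
width: 52.0
grasp_force: 0.0
```

```bash
python3 -c "
from h import *
p,d=ctrl.get_image('top');q,d=ctrl.get_image('side')
a=cv2.resize(p[130:310,140:440],None,fx=2.6,fy=1.8);a=cv2.resize(p[140:290,140:440],(600,300));b=cv2.resize(q[80:360,40:440],(429,300))
cv2.imwrite('pics/end.png',cv2.convertScaleAbs(cv2.cvtColor(np.vstack([a,cv2.copyMakeBorder(b,0,0,0,171,0)]),cv2.COLOR_RGB2BGR),alpha=1.3))
print(ctrl.get_obs()['qvel'].round(3),ctrl.get_obs()['t'])"
```

```text
[ 0.004  0.001 -0.002  0.001 -0.001 -0.001] 35.2
```

View pics/end.png

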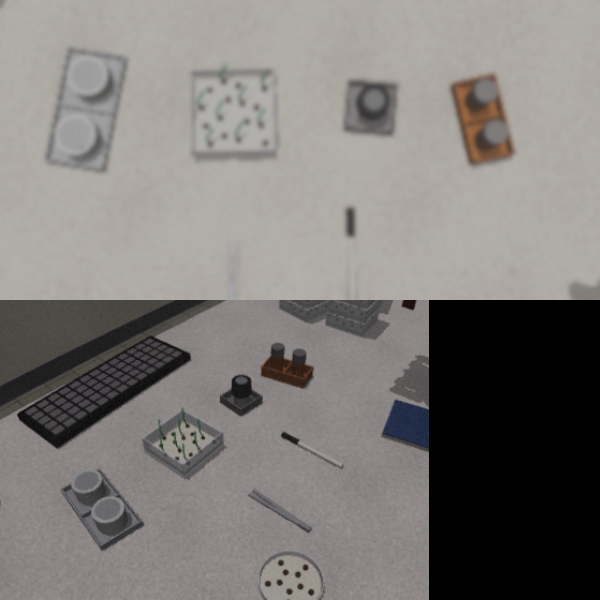

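The final views show both tins in the tray, (88,75) and (78,135), and the germination box unmoved at (235,113). The eyepiece stands upright in its box at (373,102), and both vials are in the rack, (485,93) and (495,132).

```bash
python3 -c "
from workcell import ctrl
print(ctrl.close_job())"
```

```text
the job is handed in; nothing more can be done
None
```

Job handed in at about 35 s: both tins are in the tray, both vials in the rack and the eyepiece in its box, all upright on the bay floors, and the germination box was not moved.

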